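Hold the bedside lantern's cap at its half-way test position

TASK

Take the battery cap by its blue bar, drop its two lugs down through the slots of the bedside lantern until it is fully seated, then twist it clockwise (seen from above) to the orange half-way test mark, stopping well short of the red mark where the lock clicks. The cap springs back if released, so finish while still gripping it and holding it at the orange mark. Leave the other things on the nightstand where they are.

Things in the scene. Friction and masses are not known exactly. Their poses are not given: they have to be found in the camera images.
- cap_center (a point): Loose battery cap, about 140 g, 54 mm tall, standing on its foot; this point: on its axis, half-way up, z up. From the foot up: grey spigot, 48 mm across, 16 mm long; black flange, 68 mm across, 8 mm thick; bar grip. A half turn about z makes no difference.
- cap_bar (a point): Centre of the cap's blue bar grip, on its axis 39 mm above its foot; the bar is 52 mm long along the cap's x, 14 mm thick along y, 30 mm high, with flat sides, rising from the flange.
- cap_foot (a point): Centre of the cap's foot (underside). At the foot two brass lugs, 11 mm wide and 6 mm high, stick out along the cap's +x and -x to 32 mm from the axis, right below the bar's ends; white pointers on the flange show them.
- lamp_seat (a point): Fixed drum lantern, white and amber, 104 mm across, 100 mm high; this point: centre of the socket's mouth, level with the top of its grey collar, 100 mm above the table, z up. Hole 52 mm wide with two entry slots, 15 mm wide, along +x and -x (white marks on the collar), reaching 35 mm from the axis: the cap enters with its x along this x, either way round.
- lamp_floor (a point): Centre of the socket's floor, 15 mm below the mouth, on which the foot of the seated cap rests (cap's centre then 12 mm above the mouth). There its lugs turn clockwise under the collar, with 4 mm of play up and down; the flange ends 1 mm above the collar.
- lamp_test (a point): One of the two orange half-way test marks, on the collar's top, 39 mm from its axis, 40 degrees (0.70 rad) clockwise from above from the white ones: the cap's pointers are to be held there. Red marks at 80 degrees: locked. Spring catches start to resist at about 60 degrees and click at about 70.
- twist (a joint): Sprung carrier inside the socket, which the lugs push round when the seated cap is twisted clockwise: 0 at the slots, grows clockwise, rad, stops at 1.43; return spring 0.1 N m per rad. The lugs have about 4 degrees (0.07 rad) of play in it, so it lags the cap by about that.
- jar_center (a point): Bystander: blue cream jar with a white lid, 56 mm across, 50 mm tall; its centre.
- pillbox_center (a point): Bystander: white pill box, 75 x 45 x 22 mm, long along its x; its centre.
- mug_center (a point): Bystander: white mug, 80 mm across, 92 mm tall, handle at its +y; its centre.
- glasses_case_center (a point): Bystander: brown glasses case, 60 x 160 x 36 mm, long along its y; its centre.
Mind the look-alikes: they are no part of the job. Leave any green or purple look-alike of the part that bears cap_center alone.

How it is judged:
On the way, in this order (a step that is already met when the one before it is completed fails the run):
1. the cap is lifted clear of the table (height (world z) of cap_center above 0.08 m and contact force between the fingers and cap above 0.5 N), for 0.1 s.
2. the cap is seated in the lantern, its lugs down through the slots, not yet turned (horizontal distance between cap_center and lamp_seat below 0.005 m and z of cap_center in the frame of lamp_seat below 0.0165 m and angle between cap_center's own z axis and vertical below 0.12 rad and value of joint twist below 0.35 rad), for 0.1 s.
At the end, for the whole second after the job is handed in: The cap is seated in the lantern (centred within 5 mm, no more than 4.5 mm up, upright within 7 degrees), turned clockwise to 40 degrees plus or minus 10 with the carrier driven round by its lugs, still, and held there by the gripper (over 1 N) through the last second (horizontal distance between cap_center and lamp_seat below 0.005 m and z of cap_center in the frame of lamp_seat between 0.008 and 0.0165 m and angle between cap_center's own z axis and vertical below 0.12 rad and angle between the x axis of cap_center and the x axis of lamp_seat, either way round between 0.52 and 0.88 rad and value of joint twist between 0.38 and 0.95 rad and angular speed of cap below 0.3 rad/s and contact force between the fingers and cap above 1 N); the arm keeps its last pose, push and grip.
It fails at once if the cap was twisted on to the lock click (value of joint twist above 1.08 rad).
It fails at once if the jar was pushed from its place (distance of jar_center from where it was at the start of the episode above 0.03 m).
It fails at once if the pill box was pushed from its place (distance of pillbox_center from where it was at the start of the episode above 0.03 m).
It fails at once if the mug was pushed from its place (distance of mug_center from where it was at the start of the episode above 0.03 m).
It fails at once if the glasses case was pushed from its place (distance of glasses_case_center from where it was at the start of the episode above 0.03 m).
It also fails if it takes over 48 s, if anything falls off the work surface, if the arm or the gripper's body presses on something with over 40 N, if the wrist force passes 120 N, or if a joint passes its speed limit or range.

ROBOT

A 7-joint arm with a two-finger parallel gripper is mounted at the origin on the work surface. World frame = base frame: x ahead of the robot, y to its left, z up, the work surface at z = 0. Lengths are in m, angles in rad, forces in N, time in s.
With the tool pointing down it reaches from about 0.425 to 0.875 m from the base axis. Payload 4.7 kg.
Tool frame: the origin (TCP) lies at the very end of the fingers, on their centre line; the grasp point (between the pads) lies 19 mm behind it; z points along the fingers, y is the line along which they close (so a half turn about z gives the same grasp; the last joint's range is limited). The gripper opens to 87 mm and grips with 3 to 60 N. Pads are 19 mm wide; open, the fingers measure 117 mm over their backs; the gripper's body (75 mm by 190 mm) begins 51 mm behind the grasp point.
Start: joints at [-1.229, 0.321, -0.07, 1.45, 0.023, 1.371, -0.057], TCP at [0.209, 0.615, 0.223] pointing down, gripper open.
Joint ranges: [-2.86, 2.86], [-0.3, 2.09], [-1.38, 1.24], [0.06, 2.45], [-1.56, 4.7], [0.09, 2.05], [-2.69, 2.69]. Speed limits (rad/s): [2.57, 2.57, 3.14, 3.14, 3.14, 3.14, 3.14].

INTERFACE

Orientations are given as a rotation vector (axis times angle).
In Python, from bench import ctrl, imaging, ticket gives the robot as it stands.
- The arm moves only by the tool jog_arm, never from a script. Its argument "rows" is text: rows parted by semicolons, each of 7 numbers parted by spaces: the shift along the tool's x, y, z in cm, then the turn, a rotation vector about the tool's x, y, z in rad, then the closure, from -1 (fully open) to 1 (shut), so that 0 is half open. A call has 1 to 5 rows; each row shifts and turns the commanded pose from where the row before left it, along the tool's axes as they then stand; what a row does not reach is not made up. A row lasts 1/8 s, in which the tool goes at most 62.5 mm and 10.7 degrees, less where a joint would pass 70% of its speed; a pose out of reach is approached as far as the arm can. A call with a gripper value outside its range is refused whole. The fingers move at their own pace and stop on an object; "force" is the grip in N (left out, the last holds). Time passes only in rows, so rows that do not move let the fingers close. It gives the time, the measured TCP pose, the force, the opening and the grip force at its end, in the units of the state.
- ctrl.get_state(): the state, without advancing time (a new reading comes with each control period).
- imaging.get_image(name): name is "side" or "top"; returns a dict with "img" (384x512x3 uint8, blue, green, red), "vertical_fov" (degrees; the focal length in pixels is half the picture's height over the tangent of half this angle, whatever the lens; pixels are square), "cx", "cy" (the principal point, pixels), "k1" (the pictures are not rectified: a ray, as slopes to the right and down, at radius r is drawn at 1 + k1 r^2 times it, then the intrinsics apply), "origin" and "orientation" of the camera in the world. Camera axes: x right, y down, z forward; pixel columns grow to the right and rows downward; lengths in m; the calibration is good to about 2 mm. A picture is of the moment at which its call begins. There is no depth.
- ticket.close_job(): hands the job in; it is judged then, once.
The state is a dict: "time": time; "joint_positions": joint angles; "qd": joint speeds; "joint_torque": joint torques, N m; "position": TCP position; "tool_rot": TCP orientation; "ft_force": force on the tool from outside, world axes, zero at the start; "torque": the same for the moment, N m; "grip_width": opening from 0.0 (shut) to 1.0 (fully open); "grip_force": force on a finger pad.
Only numpy, scipy, OpenCV 4.12 (cv2) and the standard library are available. Lean on these libraries where they do the work, as an engineer would, in place of code of your own. Each camera call takes 0.05 s, during which the arm holds its last target. There are 200 camera calls.

## Working session

There is one attempt and no reset: what is moved stays moved. The work goes in short steps, Python scripts to look and compute and a tool call to move; the robot and the scene stay as the last step left them, time stands still between calls to the robot, and variables do not carry over. Pictures are saved under pics/ and viewed, at most 10 in all, crops included, and the job is handed in when it is done.

Besides the shell and the picture viewer there is one more tool, called after ">>>" in YAML: its name, and indented under it one key for each argument. jog_arm: Moves the arm, as the interface text tells. Its arguments: {"type":"object","properties":{"rows":{"type":"string"},"force":{"type":"number"}},"required":["rows"]}

```bash
mkdir -p pics; ls; cat > h.py <<'E'
import numpy as np, cv2
from scipy.spatial.transform import Rotation as R
from bench import ctrl, imaging, ticket
def K(d):
    f=d["img"].shape[0]/2/np.tan(np.radians(d["vertical_fov"])/2)
    return np.array([[f,0,d["cx"]],[0,f,d["cy"]],[0,0,1.]]), np.array([d["k1"],0,0,0.])
def rot(d):
    o=np.array(d["orientation"],float)
    return o if o.shape==(3,3) else R.from_rotvec(o).as_matrix()
def plane(d,uv,z):
    "pixels -> world points at height z"
    k,D=K(d); n=cv2.undistortPoints(np.array(uv,float).reshape(-1,1,2),k,D).reshape(-1,2)
    r=np.c_[n,np.ones(len(n))]@rot(d).T; o=np.array(d["origin"])
    return o+r*((np.array(z)-o[2])/r[:,2])[:,None]
def proj(d,P):
    k,D=K(d); M=rot(d).T
    return cv2.projectPoints(np.array(P,float).reshape(-1,1,3),cv2.Rodrigues(M)[0],-M@np.array(d["origin"]),k,D)[0].reshape(-1,2)
E
python3 - <<'E'
from h import *
a=imaging.get_image("top");b=imaging.get_image("side")
for n,d in(("top",a),("side",b)):
    print({k:v for k,v in d.items() if k!="img"}); cv2.imwrite(f"pics/{n}0.png",d["img"])
print(ctrl.get_state())
import pickle; pickle.dump((a,b),open("s0.pkl","wb"))
E
```

```text
pics
{'vertical_fov': 57.77556403571824, 'cx': 261.0405567868572, 'cy': 189.82911736941432, 'k1': -0.053081896435335445, 'origin': array([0.37956082, 0.11283328, 1.08939038]), 'orientation': array([-2.15706705,  2.13262092, -0.18723401])}
{'vertical_fov': 49.45030478611588, 'cx': 254.54398829399062, 'cy': 189.80753175524754, 'k1': 0.019855206622376286, 'origin': array([0.4024545 , 0.7729321 , 0.86980415]), 'orientation': array([-0.33468524,  2.84022953, -1.10256973])}
{'time': 0.1, 'joint_positions': array([-1.22891316,  0.32175471, -0.07008444,  1.45157271,  0.02262938,
        1.37078425, -0.05691078]), 'qd': array([ 0.00036383, -0.00168085,  0.00074815, -0.00138225,  0.00106582,
        0.00160055,  0.00189877]), 'joint_torque': array([-5.32259473e-04, -4.92573524e+01, -4.06156294e-01, -3.13402069e+01,
       -6.41855900e-02,  3.94625554e-02,  8.50384663e-05]), 'position': array([0.20915961, 0.61490101, 0.2215572 ]), 'tool_rot': array([-5.12516394e-01, -3.09934032e+00,  2.70921120e-03]), 'ft_force': array([0.34677772, 0.55632218, 0.3012728 ]), 'torque': array([0.00299056, 0.02846318, 0.02128643]), 'grip_force': 0.0, 'grip_width': 0.9994584156672452}
```

View pics/top0.png

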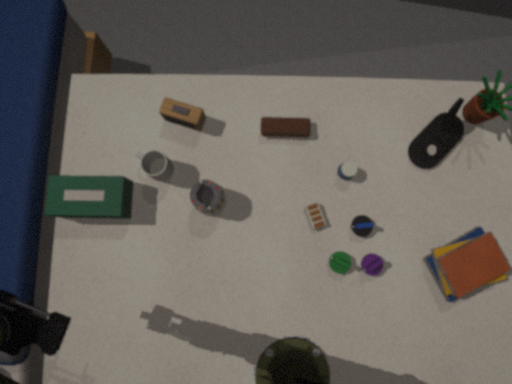

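View pics/side0.png

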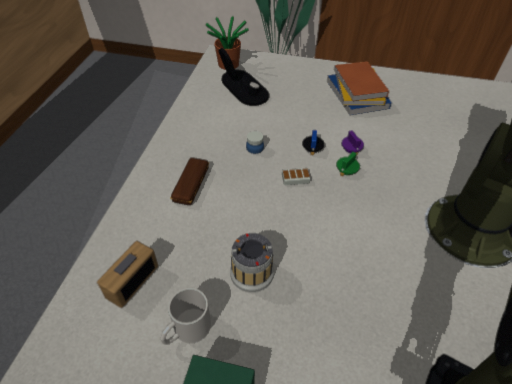

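The blue-bar cap on a black flange is at top (362,226) and side (314,143). It could be confused with the green look-alike at top (341,262) / side (348,164), the purple one at top (372,264) / side (353,142), or the blue jar at top (347,170). I choose the blue bar on the black flange. The lantern is at top (207,196) / side (252,250). One close crop to check:

```bash
python3 - <<'E'
from h import *; import pickle
a,b=pickle.load(open("s0.pkl","rb"))
def c(d,u,v,w=25,s=392): return cv2.resize(d["img"][v-w:v+w,u-w:u+w],(s,s//1),interpolation=cv2.INTER_CUBIC)
m=np.vstack([np.hstack([c(a,362,226,18,296),c(a,207,196,25,296)]),np.hstack([c(b,314,143,18,296),c(b,252,255,30,296)])])
m=np.clip(m.astype(float)*1.5,0,255).astype(np.uint8)
cv2.imwrite("pics/crop0.png",m)
for u in [(362,226)]: print("cap top z.05",plane(a,[u],.05),"side",plane(b,[(314,136)],.05))
print("lamp",plane(a,[(207,195)],.1),plane(b,[(252,250)],.1))
E
```

```text
cap top z.05 [[ 0.44077549 -0.20594808  0.05      ]] side [[ 0.44419261 -0.21315199  0.05      ]]
lamp [[0.52195481 0.25414287 0.1       ]] [[0.52220389 0.2642757  0.1       ]]
```

View pics/crop0.png

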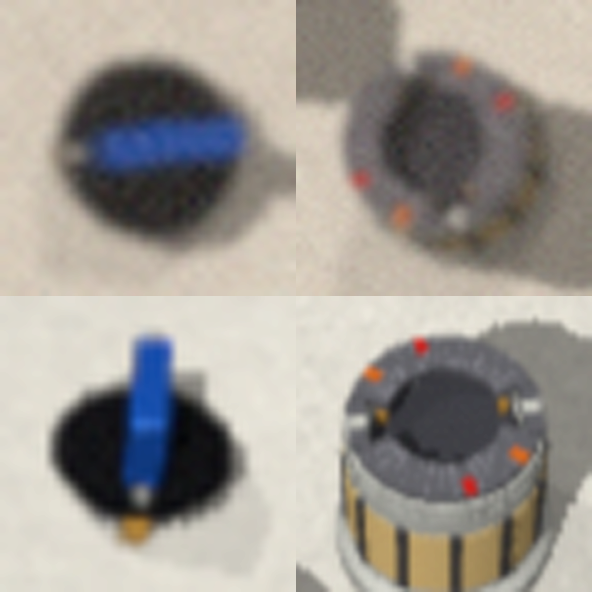

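The crop confirms the cap: blue bar on a black flange, with the brass lug and white pointer visible. The lantern's collar marks are visible too: white, orange and red pairs. Next I fit the poses.

```bash
cat > fit.py <<'E'
from h import *
from scipy.optimize import least_squares, minimize
def box(x,y,t,hx,hy,z0,z1):
    c,s=np.cos(t),np.sin(t)
    return np.array([[x+c*i*hx-s*j*hy,y+s*i*hx+c*j*hy,z] for i in(-1,1) for j in(-1,1) for z in(z0,z1)])
def cyl(x,y,r,z0,z1):
    a=np.linspace(0,2*np.pi,48)
    return np.array([[x+r*np.cos(q),y+r*np.sin(q),z] for z in(z0,z1) for q in a])
def sil(d,P,win,S=8):
    u0,v0,w,h=win; m=np.zeros((h*S,w*S),np.uint8)
    p=(proj(d,P)-[u0,v0]+.5)*S-.5
    cv2.fillConvexPoly(m,cv2.convexHull(np.round(p*16).astype(np.int32)),255,cv2.LINE_AA,4)
    return cv2.resize(m,(w,h),interpolation=cv2.INTER_AREA)/255.
def blue(d,win):
    u0,v0,w,h=win; i=d["img"][v0:v0+h,u0:u0+w].astype(float)
    return np.clip((i[...,0]-i[...,2]-10)/90,0,1)
def fitbar(views,x0,z0,z1):
    "views: [(d,win)] ; x,y,yaw of the bar between heights z0,z1"
    B=[blue(*v) for v in views]; B=[np.clip(b/np.percentile(b[b>.3],60),0,1) for b in B]
    f=lambda p:sum(((sil(d,box(*p,.026,.007,z0,z1),w)-b)**2).sum() for (d,w),b in zip(views,B))
    r=minimize(f,x0,method="Nelder-Mead",options=dict(initial_simplex=np.array([x0]+[np.add(x0,e) for e in((.01,0,0),(0,.01,0),(0,0,.2))]),xatol=1e-5,fatol=1e-4))
    return r.x,r.fun,sum(b.sum() for b in B)
E
python3 - <<'E'
from fit import *; import pickle
a,b=pickle.load(open("s0.pkl","rb"))
wa=(340,205,45,45);wb=(292,120,45,45)
for x in((.44,-.207,0),(.44,-.207,1.5),(.44,-.207,-1.5)):
    for V in([(a,wa)],[(b,wb)],[(a,wa),(b,wb)]): print(fitbar(V,x,.024,.054))
T=[(167,67,-40),(209,101,-80),(64,180,100),(106,216,140),(161,217,180)]
S=[(124,50,0),(77,78,0),(61,126,0),(232,110,0),(223,159,0),(174,190,0)]
t=np.array([((u+.5)/5.92-.5+182,(v+.5)/5.92-.5+171) for u,v,_ in T]); s=np.array([((u+.5)/(296/60)-.5+222,(v+.5)/(296/60)-.5+225) for u,v,_ in S])
pt=plane(a,t,.1);ps=plane(b,s,.1)
def circ(P):
    r=least_squares(lambda q:np.hypot(P[:,0]-q[0],P[:,1]-q[1])-.039,P[:,:2].mean(0)); 
    return r.x,r.fun*1e3,np.degrees(np.arctan2(P[:,1]-r.x[1],P[:,0]-r.x[0]))
np.set_printoptions(precision=4,suppress=True)
print("top O R R O W",*circ(pt));print("side R O W W O R",*circ(ps))
E
```

```text
(array([ 0.44759087, -0.20940375,  0.13869438]), np.float64(117.06484855278572), np.float64(80.01886792452831))
(array([ 0.45242787, -0.21166528,  0.04836454]), np.float64(141.7925462987144), np.float64(79.04945054945055))
(array([ 0.45270936, -0.21117962,  0.04565413]), np.float64(259.30365993894037), np.float64(159.06831847397888))
(array([ 0.44477479, -0.21528482,  1.68988903]), np.float64(11.20348782795565), np.float64(80.01886792452831))
(array([ 0.44433084, -0.21446429,  1.64546558]), np.float64(5.698345758769919), np.float64(79.04945054945055))
(array([ 0.44435515, -0.21491682,  1.65170225]), np.float64(17.400992155301125), np.float64(159.06831847397888))
(array([ 0.44466431, -0.21529318, -1.44067481]), np.float64(11.211546847345868), np.float64(80.01886792452831))
(array([ 0.44424278, -0.21448277, -1.49734211]), np.float64(5.693393901707335), np.float64(79.04945054945055))
(array([ 0.44440061, -0.21496695, -1.48860489]), np.float64(17.419249069040184), np.float64(159.06831847397888))
top O R R O W [0.5235 0.2607] [ 0.0637  0.789   0.745   0.1258 -0.0231] [ -19.896   -59.5202  119.2546  159.512  -160.749 ]
side R O W W O R [0.5242 0.2611] [ 0.4586  0.0228 -0.1817 -0.5972  0.6391  0.0581] [ -60.5944  -21.1616   19.3527 -159.412   161.0019  120.8697]
```

The fits from both views agree:
- **Cap:** (0.4444, -0.2149), bar yaw 94.6°.
- **Lantern:** (0.524, 0.261), slot axis 19.7°.

I'll turn the tool first, then travel.

```bash
cat > go.py <<'E'
"go.py x y z yaw_deg(tool x): remaining shift in tool axes (cm), tilt correction and turn (rad), first after-turn axes"
import sys; from h import *
x,y,z,w=map(float,sys.argv[1:5]); s=ctrl.get_state(); M=R.from_rotvec(s["tool_rot"]).as_matrix()
c,n=np.cos(np.radians(w)),np.sin(np.radians(w))
G=np.array([[c,n,0],[n,-c,0],[0,0,-1]])
np.set_printoptions(precision=3,suppress=True)
d=np.array([x,y,z])-s["position"]
print("t",s["time"],"pos",s["position"],"yaw",np.degrees(np.arctan2(M[1,0],M[0,0])),"F",s["ft_force"],"T",s["torque"],"grip",s["grip_width"],s["grip_force"],"q",s["joint_positions"])
print("shift now-axes cm",M.T@d*100," target-axes",G.T@d*100," turn",R.from_matrix(M.T@G).as_rotvec())
E
```

>>> jog_arm:
  rows: "0 0 0 0 0 0.17 0;0 0 0 0 0 0.17 0;0 0 0 0 0 0.17 0;0 0 0 0 0 0.17 0;0 0 0 0 0 0.17 0"
  force: 15

```text
time: 0.72
position: [0.2092, 0.6151, 0.2219]
tool_rot: [1.752, 2.607, -0.002]
ft_force: [0.4, 0.9, 0.6]
grip_width: 0.542
grip_force: 0.0
```

>>> jog_arm:
  rows: "0 0 0 0 0 0.16 0;0 0 0 0 0 0.152 0;0 0 0 0 0 0 0"

```text
time: 1.1
position: [0.2092, 0.6151, 0.222]
tool_rot: [2.127, 2.311, -0.001]
ft_force: [-0.3, -0.6, 0.3]
grip_width: 0.504
grip_force: 0.0
```

```bash
python3 go.py .5 .3 .22 94.6;python3 go.py .4444 -.2149 .12 94.6
```

```text
t 1.1 pos [0.209 0.615 0.222] yaw 94.73553404084383 F [-0.254 -0.613  0.295] T [-0.084  0.027  0.008] grip 0.5040561286783705 0.0 q [-1.347  0.319  0.081  1.456 -0.026  1.369 -1.183]
shift now-axes cm [-33.806  26.38    0.228]  target-axes [-33.743  26.46    0.2  ]  turn [-0.     0.001  0.002]
t 1.1 pos [0.209 0.615 0.222] yaw 94.73553404084383 F [-0.254 -0.613  0.295] T [-0.084  0.027  0.008] grip 0.5040561286783705 0.0 q [-1.347  0.319  0.081  1.456 -0.026  1.369 -1.183]
shift now-axes cm [-84.651  16.59   10.28 ]  target-axes [-84.622  16.788  10.2  ]  turn [-0.     0.001  0.002]
```

>>> jog_arm:
  rows: "-4.2 3.3 0 0 0 0 0;-4.2 3.3 0 0 0 0 0;-4.2 3.3 0 0 0 0 0;-4.2 3.3 0 0 0 0 0;-4.2 3.3 0 0 0 0 0"

```text
time: 1.72
position: [0.3917, 0.418, 0.2225]
tool_rot: [-2.126, -2.313, -0.0]
ft_force: [0.9, 0.5, -0.0]
grip_width: 0.499
grip_force: 0.0
```

>>> jog_arm:
  rows: "-4.2 3.3 0 0 0 0 0;-4.2 3.3 0 0 0 0 0;-4.2 3.3 0 0 0 0 0;-5 -1 0 0 0 0 0;-5 -1 0 0 0 0 0"

```text
time: 2.35
position: [0.4879, 0.1986, 0.2221]
tool_rot: [2.127, 2.312, -0.001]
ft_force: [-0.0, 0.1, 0.2]
grip_width: 0.501
grip_force: 0.0
```

>>> jog_arm:
  rows: "-5 -1 0 0 0 0 0;-5 -1 0 0 0 0 0;-5 -1 0 0 0 0 0;-5 -1 0 0 0 0 0;-5 -1 0 0 0 0 0"

```text
time: 2.98
position: [0.4577, -0.0543, 0.2226]
tool_rot: [2.126, 2.313, 0.001]
ft_force: [0.5, -0.6, 1.2]
grip_width: 0.5
grip_force: 0.0
```

```bash
python3 go.py .4444 -.2149 .12 94.6
```

```text
t 2.975 pos [ 0.458 -0.054  0.223] yaw 94.83912282458114 F [ 0.504 -0.57   1.204] T [-0.079  0.003  0.045] grip 0.4995274330268348 0.0 q [-0.606 -0.13   0.62   1.916  0.077  1.332  0.077]
shift now-axes cm [-15.896  -2.688  10.256]  target-axes [-15.903  -2.615  10.264]  turn [ 0.001 -0.     0.004]
```

>>> jog_arm:
  rows: "-4.4 -0.7 1 0 0 0 0;-4.4 -0.7 1.5 0 0 0 0;-4.4 -0.7 2.5 0 0 0 0;-1.6 -0.4 3 0 0 0 0;0 0 0 0 0 0 0"

```text
time: 3.6
position: [0.443, -0.203, 0.1408]
tool_rot: [-2.129, -2.306, 0.005]
ft_force: [0.5, 0.3, -0.0]
grip_width: 0.499
grip_force: 0.0
```

```bash
python3 go.py .4444 -.2149 .027 94.6; python3 - <<'E'
from h import *
a=imaging.get_image("top");b=imaging.get_image("side")
f=lambda d,u,v,w=35:cv2.resize(d["img"][v-w:v+w,u-w:u+w],(396,396),interpolation=cv2.INTER_CUBIC)
cv2.imwrite("pics/pre.png",np.clip(np.hstack([f(a,362,226),f(b,314,135)])*1.4,0,255))
E
```

```text
t 3.6 pos [ 0.443 -0.203  0.141] yaw 94.57729037770447 F [ 0.485  0.346 -0.011] T [-0.098 -0.006 -0.024] grip 0.49898169024789035 0.0 q [-0.462  0.025  0.857  1.972 -0.019  1.158  0.483]
shift now-axes cm [-1.198  0.1   11.383]  target-axes [-1.193  0.048 11.384]  turn [-0.005 -0.    -0.   ][ WARN:0@1.022] global loadsave.cpp:1063 imwrite_ Unsupported depth image for selected encoder is fallbacked to CV_8U.
```

View pics/pre.png

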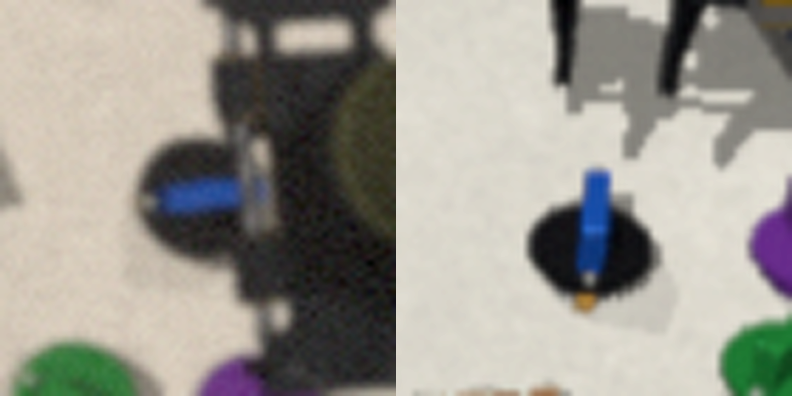

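The fingers straddle the bar from above: fingertips at about (565,85) and (665,95) in the side crop, bar at (595,215). Purple and green are clear of them. Descending.

>>> jog_arm:
  rows: "-0.6 0 2 -0.005 0 0 0;-0.6 0.05 3 0 0 0 0;0 0 3 0 0 0 0;0 0 2 0 0 0 0;0 0 1 0 0 0 0"

```text
time: 4.32
position: [0.4482, -0.2126, 0.0326]
tool_rot: [2.124, 2.311, 0.007]
ft_force: [-0.1, 0.7, 0.5]
grip_width: 0.501
grip_force: 0.0
```

```bash
python3 go.py .4444 -.2149 .027 94.6
```

```text
t 4.325 pos [ 0.448 -0.213  0.033] yaw 94.83726079149488 F [-0.064  0.679  0.544] T [-0.152  0.011 -0.006] grip 0.5010599497456996 0.0 q [-0.378  0.237  0.848  2.06  -0.226  0.931  0.677]
shift now-axes cm [-0.197 -0.398  0.555]  target-axes [-0.198 -0.394  0.557]  turn [ 0.006 -0.001  0.004]
```

>>> jog_arm:
  rows: "-0.2 -0.4 0 0.006 0 0.004 0;0 0 0.3 0 0 0 0;0 0 0 0 0 0 0"

```text
time: 4.7
position: [0.4438, -0.2164, 0.0301]
tool_rot: [2.134, 2.305, 0.0]
ft_force: [0.1, -1.1, 0.2]
grip_width: 0.501
grip_force: 0.0
```

```bash
python3 go.py .4444 -.2149 .027 94.6
```

```text
t 4.7 pos [ 0.444 -0.216  0.03 ] yaw 94.423707433004 F [ 0.103 -1.109  0.199] T [-0.046  0.069 -0.015] grip 0.5011716511978983 0.0 q [-0.372  0.241  0.852  2.064 -0.227  0.93   0.68 ]
shift now-axes cm [0.141 0.067 0.308]  target-axes [0.141 0.068 0.308]  turn [ 0.    -0.    -0.003]
```

>>> jog_arm:
  rows: "0.14 0.05 0.3 0 0 0 0;0 0 0 0 0 0 1;0 0 0 0 0 0 1;0 0 0 0 0 0 1;0 0 0 0 0 0 1"
  force: 20

```text
time: 5.32
position: [0.444, -0.2151, 0.0266]
tool_rot: [-2.134, -2.305, 0.001]
ft_force: [0.9, -0.1, 0.5]
grip_width: 0.159
grip_force: 20.0
```

>>> jog_arm:
  rows: "0 0 0 0 0 0 1;0 0 0 0 0 0 1"
  force: 30

```text
time: 5.58
position: [0.444, -0.2151, 0.0266]
tool_rot: [-2.134, -2.305, 0.001]
ft_force: [1.2, 0.3, -0.3]
grip_width: 0.161
grip_force: 30.0
```

```bash
python3 go.py .4444 -.2149 .2 94.6
```

```text
t 5.575 pos [ 0.444 -0.215  0.027] yaw 94.41129049029425 F [ 1.214  0.276 -0.314] T [-0.102 -0.134 -0.023] grip 0.16053687572754693 29.998462814837694 q [-0.372  0.247  0.849  2.067 -0.232  0.923  0.681]
shift now-axes cm [  0.009   0.037 -17.337]  target-axes [  0.013   0.045 -17.337]  turn [-0.     0.    -0.003]
```

>>> jog_arm:
  rows: "0 0 -1.5 0 0 0 1;0 0 -3 0 0 0 1;0 0 -4 0 0 0 1;0 0 -4 0 0 0 1;0 0 -4 0 0 0 1"

```text
time: 6.2
position: [0.4433, -0.2152, 0.1934]
tool_rot: [-2.135, -2.304, 0.0]
ft_force: [0.7, 0.6, -1.5]
grip_width: 0.157
grip_force: 30.0
```

>>> jog_arm:
  rows: "0 0 -1 0 0 0 1;5 0 0 0 0 0 1;5 0 0 0 0 0 1;5 0 0 0 0 0 1;5 0 0 0 0 0 1"

```text
time: 6.82
position: [0.4273, -0.0142, 0.2007]
tool_rot: [-2.133, -2.304, 0.002]
ft_force: [0.8, 0.7, -2.2]
grip_width: 0.157
grip_force: 30.0
```

```bash
python3 go.py .524 .261 .2 94.6
```

```text
t 6.825 pos [ 0.427 -0.014  0.201] yaw 94.39684284313417 F [ 0.794  0.723 -2.229] T [-0.1   -0.07   0.008] grip 0.1571761160900917 29.99632149003446 q [-0.664 -0.198  0.569  2.011  0.11   1.301 -0.056]
shift now-axes cm [26.695 11.749  0.046]  target-axes [26.653 11.843  0.069]  turn [-0.002 -0.    -0.004]
```

>>> jog_arm:
  rows: "4 2.5 0 0 0 0 1;4.5 2 0 0 0 0 1;4.5 2 0 0 0 0 1;4.5 2 0 0 0 0 1;4.5 2 0 0 0 0 1"

```text
time: 7.45
position: [0.5159, 0.2128, 0.2001]
tool_rot: [-2.134, -2.304, 0.005]
ft_force: [1.1, -1.1, -1.4]
grip_width: 0.156
grip_force: 30.0
```

>>> jog_arm:
  rows: "4.5 1.3 0 0 0 0 1;0 0 0 0 0 -0.18 1;0 0 0 0 0 -0.18 1;0 0 0 0 0 -0.18 1;0 0 0 0 0 -0.18 1"

```text
time: 8.07
position: [0.525, 0.2571, 0.1999]
tool_rot: [-1.176, -2.911, 0.005]
ft_force: [0.8, 0.3, -1.4]
grip_width: 0.154
grip_force: 30.0
```

>>> jog_arm:
  rows: "0 0 0 0 0 -0.18 1;0 0 0 0 0 -0.18 1;0 0 0 0 0 -0.18 1;0 0 0 0 0 -0.18 1;0 0 0 0 0 -0.18 1"

```text
time: 8.7
position: [0.525, 0.2571, 0.1999]
tool_rot: [0.207, -3.131, 0.002]
ft_force: [1.1, -0.7, -1.8]
grip_width: 0.157
grip_force: 30.0
```

```bash
python3 go.py .524 .261 .15 199.7
```

```text
t 8.7 pos [0.525 0.257 0.2  ] yaw -172.44783236382276 F [ 1.117 -0.716 -1.772] T [0.003 0.05  0.039] grip 0.15722729246101325 29.997785249724984 q [-0.722  0.196  0.253  1.658 -0.051  1.298  1.243]
shift now-axes cm [0.027 0.41  4.993]  target-axes [-0.041  0.403  4.994]  turn [-0.001 -0.004 -0.212]
```

>>> jog_arm:
  rows: "0 0 0 0 0 -0.11 1;0 0 0 0 -0.004 -0.1 1;0 0.4 2 0 0 0 1;0 0 2.8 0 0 0 1;0 0 0 0 0 0 1"

```text
time: 9.32
position: [0.5222, 0.2601, 0.15]
tool_rot: [0.525, -3.094, 0.004]
ft_force: [-0.2, 0.2, -0.6]
grip_width: 0.161
grip_force: 30.0
```

```bash
python3 go.py .524 .261 .15 199.7; python3 - <<'E'
from fit import *; import pickle
a=imaging.get_image("top");b=imaging.get_image("side"); pickle.dump((a,b),open("s1.pkl","wb"))
z=ctrl.get_state()["position"][2]-.027
for n,d in(("top",a),("side",b)):
    c=proj(d,[[.524,.261,z+.04]])[0]; w=(int(c[0])-25,int(c[1])-25,50,50)
    print(n,c,fitbar([(d,w)],(.524,.261,.344),z+.024,z+.054))
f=lambda d,P,w=35:(lambda u,v:cv2.resize(d["img"][v-w:v+w,u-w:u+w],(396,396),interpolation=cv2.INTER_CUBIC))(*proj(d,[P])[0].astype(int))
cv2.imwrite("pics/held.png",cv2.convertScaleAbs(np.hstack([f(a,[.524,.261,.13]),f(b,[.524,.261,.13])]),alpha=1.5))
E
```

```text
t 9.325 pos [0.522 0.26  0.15 ] yaw -160.75209203355888 F [-0.211  0.233 -0.624] T [ 0.074 -0.026 -0.016] grip 0.16055230226124997 29.998247707262635 q [-0.707  0.229  0.229  1.721 -0.054  1.202  1.443]
shift now-axes cm [-0.203  0.028 -0.003]  target-axes [-0.203  0.026 -0.002]  turn [-0.002 -0.004 -0.008]Traceback (most recent call last):
  File "<stdin>", line 6, in <module>
  File "fit.py", line 19, in fitbar
    B=[blue(*v) for v in views]; B=[np.clip(b/np.percentile(b[b>.3],60),0,1) for b in B]
                                              ~~~~~~~~~~~~~^^^^^^^^^^^^
    return _quantile_unchecked(
        a, q, axis, out, overwrite_input, method, keepdims, weights)
    return _ureduce(a,
                    func=_quantile_ureduce_func,
    ...<5 lines>...
                    overwrite_input=overwrite_input,
                    method=method)
    r = func(a, **kwargs)
    result = _quantile(arr,
                       quantiles=q,
    ...<2 lines>...
                       out=out,
                       weights=wgt)
    slices_having_nans = np.isnan(arr[-1, ...])
                                  ~~~^^^^^^^^^
IndexError: index -1 is out of bounds for axis 0 with size 0
```

Bar hidden from the top by the gripper; using the side view.

```bash
python3 - <<'E'
from fit import *; import pickle
a,b=pickle.load(open("s1.pkl","rb"))
f=lambda d,P,w=35:(lambda u,v:(print(u-w,v-w),cv2.resize(d["img"][v-w:v+w,u-w:u+w],(396,396),interpolation=cv2.INTER_CUBIC))[1])(*proj(d,[P])[0].astype(int))
cv2.imwrite("pics/held.png",cv2.convertScaleAbs(np.hstack([f(a,[.524,.261,.13]),f(b,[.524,.261,.13])]),alpha=1.7))
E
```

```text
168 157
216 205
```

View pics/held.png

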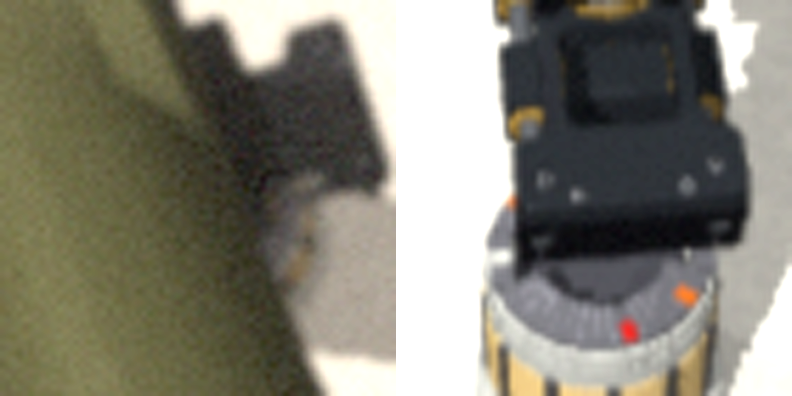

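The gripper body hides the held cap in both views, but the grasp geometry is known: the cap was centred on the TCP within 0.5 mm, foot 26.6 mm below it. I'll align on the fitted lantern pose and descend by feel.

>>> jog_arm:
  rows: "-0.2 0.02 0 -0.002 -0.004 -0.011 1;0 0 0 0 0 0 1;0 0 1.5 0 0 0 1;0 0 0 0 0 0 1"

```text
time: 9.93
position: [0.5253, 0.2619, 0.1366]
tool_rot: [-0.542, 3.091, 0.003]
ft_force: [-0.5, 0.0, -2.8]
grip_width: 0.156
grip_force: 30.0
```

```bash
python3 go.py .5239 .2609 .1116 199.85
```

```text
t 9.925 pos [0.525 0.262 0.137] yaw -160.1023401495179 F [-0.477  0.004 -2.826] T [0.072 0.041 0.014] grip 0.15588233809826776 29.9982832884416 q [-0.704  0.241  0.227  1.734 -0.059  1.169  1.458]
shift now-axes cm [ 0.174 -0.052  2.502]  target-axes [ 0.165 -0.049  2.503]  turn [0.001 0.004 0.001]
```

>>> jog_arm:
  rows: "0 0 0 0 0 0 1"

```text
time: 10.05
position: [0.5263, 0.2624, 0.1381]
tool_rot: [-0.542, 3.088, 0.005]
ft_force: [-0.4, -0.0, -1.3]
grip_width: 0.159
grip_force: 30.0
```

>>> jog_arm:
  rows: "0 0 0 0 0 0 1"

```text
time: 10.18
position: [0.5267, 0.2626, 0.1387]
tool_rot: [-0.541, 3.087, 0.005]
ft_force: [-0.2, -0.6, -1.8]
grip_width: 0.161
grip_force: 30.0
```

```bash
python3 go.py .5239 .2609 .1116 199.85
```

```text
t 10.175 pos [0.527 0.263 0.139] yaw -160.10726303266296 F [-0.162 -0.599 -1.844] T [ 0.045 -0.026 -0.   ] grip 0.1614794183026616 29.99821902718395 q [-0.704  0.24   0.227  1.732 -0.059  1.169  1.458]
shift now-axes cm [ 0.337 -0.072  2.704]  target-axes [ 0.317 -0.066  2.707]  turn [0.002 0.007 0.001]
```

>>> jog_arm:
  rows: "0 0 0 0 0 0 1;0 0 0 0 0 0 1;0 0 0 0 0 0 1;0 0 0 0 0 0 1"

```text
time: 10.68
position: [0.5265, 0.2625, 0.1385]
tool_rot: [-0.542, 3.088, 0.005]
ft_force: [-0.4, -0.9, -0.8]
grip_width: 0.157
grip_force: 30.0
```

```bash
python3 go.py .5239 .2609 .1116 199.85
```

```text
t 10.675 pos [0.527 0.263 0.139] yaw -160.10191713397185 F [-0.422 -0.917 -0.752] T [0.03  0.089 0.008] grip 0.15676815985492787 29.998222813010216 q [-0.704  0.24   0.227  1.732 -0.059  1.169  1.458]
shift now-axes cm [ 0.321 -0.072  2.688]  target-axes [ 0.302 -0.066  2.691]  turn [0.002 0.007 0.001]
```

>>> jog_arm:
  rows: "0.32 -0.07 0.3 0.002 0.007 0 1;0 0 0 0 0 0 1;0 0 0 0 0 0 1;0 0 0 0 0 0 1"

```text
time: 11.18
position: [0.5238, 0.2608, 0.1355]
tool_rot: [-0.543, 3.094, 0.0]
ft_force: [-0.2, 0.0, -0.9]
grip_width: 0.157
grip_force: 30.0
```

```bash
python3 go.py .5239 .2609 .1116 199.85
```

```text
t 11.175 pos [0.524 0.261 0.135] yaw -160.10310043557723 F [-0.202  0.035 -0.884] T [0.069 0.012 0.019] grip 0.15693953389710963 29.998123962432146 q [-0.704  0.242  0.227  1.737 -0.058  1.17   1.458]
shift now-axes cm [-0.014  0.004  2.388]  target-axes [-0.014  0.004  2.388]  turn [0.    0.    0.001]
```

>>> jog_arm:
  rows: "0 0 0.4 0 0 0 1;0 0 0.4 0 0 0 1;0 0 0.3 0 0 0 1;0 0 0 0 0 0 1;0 0 0 0 0 0 1"

```text
time: 11.8
position: [0.5238, 0.2608, 0.1245]
tool_rot: [-0.543, 3.094, 0.0]
ft_force: [-0.3, -0.4, -1.0]
grip_width: 0.157
grip_force: 30.0
```

```bash
python3 go.py .5239 .2609 .1116 199.85
```

```text
t 11.8 pos [0.524 0.261 0.124] yaw -160.10697926407065 F [-0.267 -0.362 -1.044] T [0.068 0.029 0.013] grip 0.15663046829515218 29.99825121369213 q [-0.703  0.251  0.226  1.748 -0.061  1.149  1.46 ]
shift now-axes cm [-0.011  0.005  1.29 ]  target-axes [-0.011  0.005  1.29 ]  turn [0.    0.    0.001]
```

>>> jog_arm:
  rows: "0 0 0.3 0 0 0 1;0 0 0.3 0 0 0 1;0 0 0.3 0 0 0 1;0 0 0 0 0 0 1"

```text
time: 12.3
position: [0.5235, 0.2606, 0.115]
tool_rot: [0.543, -3.094, 0.0]
ft_force: [1.2, -0.8, -1.1]
grip_width: 0.156
grip_force: 30.0
```

>>> jog_arm:
  rows: "0 0 0.2 0 0 0 1;0 0 0.2 0 0 0 1;0 0 0 0 0 0 1"

```text
time: 12.68
position: [0.5239, 0.2609, 0.1116]
tool_rot: [-0.543, 3.094, 0.0]
ft_force: [0.4, 0.2, 0.7]
grip_width: 0.161
grip_force: 30.0
```

```bash
python3 go.py .5239 .2609 .1116 199.85
```

```text
t 12.675 pos [0.524 0.261 0.112] yaw -160.10660971911133 F [0.371 0.201 0.687] T [-0.     0.081 -0.042] grip 0.16131888645295506 29.998457464389503 q [-0.701  0.263  0.225  1.761 -0.065  1.124  1.462]
shift now-axes cm [-0.     0.003  0.004]  target-axes [-0.     0.003  0.004]  turn [0.    0.001 0.001]
```

>>> jog_arm:
  rows: "0 0 0.1 0 0 0 1;0 0 0 0 0 0 1;0 0 0 0 0 0 1"

```text
time: 13.05
position: [0.5239, 0.2609, 0.1116]
tool_rot: [-0.543, 3.094, 0.001]
ft_force: [-1.9, -1.7, 5.6]
grip_width: 0.159
grip_force: 30.0
```

Floor contact is at the expected height (5.6 N). Now the twist.

>>> jog_arm:
  rows: "0 0 0 0 0 0.1 1;0 0 0 0 0 0.1 1;0 0 0 0 0 0.1 1;0 0 0 0 0 0.1 1;0 0 0 0 0 0 1"
  force: 40

```text
time: 13.68
position: [0.5246, 0.261, 0.1116]
tool_rot: [0.081, 3.138, 0.002]
ft_force: [0.1, -0.9, 6.6]
grip_width: 0.158
grip_force: 40.0
```

```bash
python3 go.py .5239 .2609 .1116 159.85
```

```text
t 13.675 pos [0.525 0.261 0.112] yaw 177.03031877896728 F [ 0.14  -0.947  6.553] T [-0.134  0.192 -0.007] grip 0.15849397214190697 40.00302588567138 q [-0.745  0.265  0.276  1.762 -0.079  1.122  1.075]
shift now-axes cm [ 0.072 -0.017  0.003]  target-axes [ 0.064 -0.038  0.003]  turn [0.001 0.002 0.3  ]
```

>>> jog_arm:
  rows: "0.06 0 0 0 0 0.1 1;0 0 0 0 0 0.1 1;0 0 0 0 0 0.1 1;0 0 0 0 0 0 1;0 0 0 0 0 0 1"

```text
time: 14.3
position: [0.5245, 0.261, 0.1116]
tool_rot: [0.547, 3.091, 0.003]
ft_force: [0.5, -1.2, 5.2]
grip_width: 0.155
grip_force: 40.0
```

```bash
python3 go.py .5239 .2609 .1116 159.85; python3 - <<'E'
from h import *
a=imaging.get_image("top");b=imaging.get_image("side")
f=lambda d,P,w=35:(lambda u,v:cv2.resize(d["img"][v-w:v+w,u-w:u+w],(396,396),interpolation=cv2.INTER_CUBIC))(*proj(d,[P])[0].astype(int))
cv2.imwrite("pics/end.png",cv2.convertScaleAbs(np.hstack([f(a,[.524,.261,.1]),f(b,[.524,.261,.1])]),alpha=1.7))
E
```

```text
t 14.3 pos [0.524 0.261 0.112] yaw 159.93472399200593 F [ 0.463 -1.185  5.196] T [-0.198 -0.128 -0.015] grip 0.15463927028803434 40.001972392201424 q [-0.777  0.266  0.314  1.765 -0.09   1.122  0.785]
shift now-axes cm [ 0.052 -0.031  0.002]  target-axes [ 0.052 -0.031  0.002]  turn [0.002 0.002 0.001]
```

View pics/end.png

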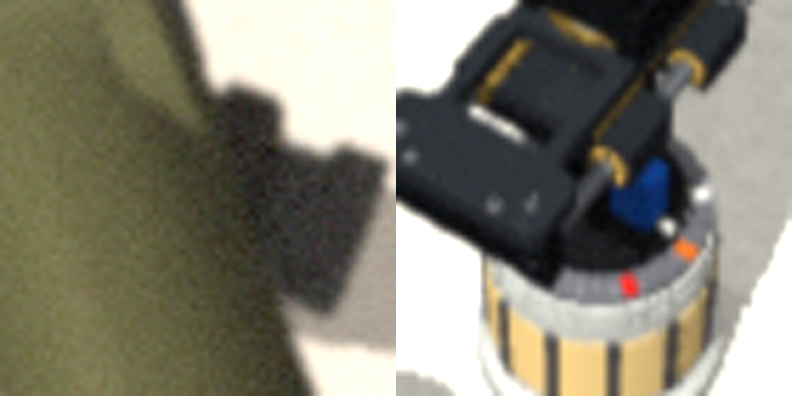

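The flange is flush on the collar. The cap's white pointer at (668,228) sits radially inside the orange mark at (685,250), well short of red at (628,285). Measured turn is 40°, cap held at 40 N. Handing in.

```bash
python3 -c "
from h import *
print(ticket.close_job())"
```

```text
the job is handed in; nothing more can be done
None
```

The cap is fully seated in the lantern, turned 40° clockwise to the orange mark and still gripped at 40 N; I handed the job in after about 14 s of the 48 s allowed, but no verdict came back.

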